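Roll a hub under two reading heads on a tilting chute

ROBOT

A 6-joint arm with a two-finger parallel gripper is mounted at the origin on the work surface. World frame = base frame: x ahead of the robot, y to its left, z up, the work surface at z = 0. Lengths are in m, angles in degrees, forces in N, time in s.
With the tool pointing down it reaches from about 0.375 to 0.9 m from the base axis. Payload 3.1 kg.
Tool frame: the origin (TCP) lies between the finger pads; the fingertips stand 11 mm ahead of it and the grasp point (between the pads) lies 8 mm behind it; z points along the fingers, y is the line along which they close (so a half turn about z gives the same grasp; the last joint's range is limited). The gripper opens to 87 mm and grips with 3 to 60 N. Pads are 19 mm wide; open, the fingers measure 117 mm over their backs; the gripper's body (75 mm by 190 mm) begins 51 mm behind the grasp point.
Start: joints at [62.997, 30.224, 82.088, -0, 67.689, -10.227], TCP at [0.18, 0.598, 0.234] pointing down, gripper open.
Joint ranges: [-176.69, 176.69], [-43.24, 126.21], [12.49, 139.97], [-82, 262], [0, 151.66], [-163.58, 163.58]. Speed limits (degrees/s): [159.86, 159.86, 180, 180, 180, 180].

INTERFACE

Orientations are given as a 3x3 rotation matrix whose columns are the frame's x, y, z axes.
In Python, from rig import bot, viewer, workorder, models gives the robot as it stands.
- The arm moves only by the shell command python3 -m jog 'ROWS'. ROWS is JSON, a list of rows, each a list of 7 numbers: the opening, from 0 (shut) to 1 (fully open), then the shift along the tool's x, y, z in m, then the turn, a rotation vector about the tool's x, y, z in degrees. In form: [[claw, x, y, z, ax, ay, az], ...]. A call has 1 to 20 rows; each row is the pose to reach, as a shift and turn from the pose commanded when the call began, along the tool's axes at that moment; what a row does not reach only later rows make up. A row lasts 1/8 s, in which the tool goes at most 62.5 mm and 10.7 degrees, less where a joint would pass 70% of its speed; a pose out of reach is approached as far as the arm can. A call with a gripper value outside its range is refused whole. The fingers move at their own pace and stop on an object; the grip force is fixed at half the most. Time passes only in rows, so rows that repeat a pose let the fingers close. It gives the time, the measured TCP pose, the force, the opening and the grip force at its end, in the units of the state.
- bot.read_state(): the state, without advancing time (a new reading comes with each control period).
- viewer.capture(name): name is "scene" or "top" or "wrist"; returns (picture, depth): 420x560x3 uint8, blue, green, red; 420x560 float32, m along the optical axis (not along the pixel's ray), 0 where there is no reading.
- viewer.camera_info(name): a dict with "fx", "fy", "cx", "cy" (pixels), "world_to_cam" (4x4, takes a point from world to camera coordinates). Camera axes: x right, y down, z forward; pixel columns grow to the right and rows downward; lengths in m; the calibration is good to about 2 mm. A picture is of the moment at which its call begins: read the wrist's pose just before it. camera_info takes no time and is no camera call; for the wrist camera it gives the pose at the moment of the call.
- workorder.hand_in(): hands the job in; it is judged then, once.
Trained networks look in the newest picture that a camera, given by its name, has taken for a name from the list of things; names that differ only in an ending like _2 or _b are one class to them, and where a whole thing is asked for, a point or a joint stands for the part that bears it (a point fixed in the world has none). Each returns a list of dicts, best first, with "p" (0 to 1); they miss things now and then, are a little off and sometimes report something else, mostly with a low value. They report only what shows in the picture. A call takes as long as a camera call. They do not tell look-alikes from the thing itself.
- models.outline_of(camera, thing): "mask" (420x560 bool, what is visible of it).
- models.tip_of(camera, thing): "xyz" ([x, y, z] in m, in world coordinates, good to about 4 mm: a listed point, or the origin of a listed thing).
The state is a dict: "time_s": time; "joint_positions": joint angles; "qvel": joint speeds; "tau": joint torques, N m; "position": TCP position; "tcp_rot": TCP orientation; "force": force on the tool from outside, world axes, zero at the start; "moment": the same for the moment, N m; "opening": opening from 0.0 (shut) to 1.0 (fully open); "grasp_force": force on a finger pad.
Only numpy, scipy, OpenCV 4.12 (cv2) and the standard library are available. Lean on these libraries where they do the work, as an engineer would, in place of code of your own. Each camera call takes 0.05 s, during which the arm holds its last target. There are 200 camera calls.

TASK

Take the tilting chute by its handle and, by tilting it alone, roll the red hub directly beneath the orange scanner head and keep it still there for about 4 seconds so that it can be read; then roll it directly beneath the green camera head and keep it still there for about 4 seconds. Let the hub roll slowly (under about 0.4 m/s), never touch it, do not drop or slam the chute, and leave the other things on the bench alone. The program finishes while still holding the handle, with the chute off its lower stop and the hub at rest beneath the camera head.

Things in the scene. Friction and masses are not known exactly. Their poses are not given: they have to be found in the camera images.
- station: fixed hub checking station: blue base plate 170 x 400 x 12 mm; origin on the bench at its middle. Its y axis runs level along the chute towards the handle, x across it to the far side. Aluminium cheeks at y -120 mm carry the chute pivot, a padded post at y +130 mm takes the lowered chute, a low rail along y at x +95 mm carries the posts of the two heads.
- chute (a joint): tilt of the chute about its pivot, rad: 0 level, positive = handle end up, range -0.10 to +0.10. Starts at rest on the lower stop (-0.10) by its own weight and falls back there if let go. Chute 0.8 kg nominal; about 3 to 5 N at the handle lift it; no spring, hinge damping 0.1 N m s/rad.
- pivot (a point): point on the chute's pivot axis (parallel to station x), at station (0, -120, 85) mm. Chute frame: origin here, y along the chute to the handle. White channel floor from y -100 to +340 mm, upper face 15 mm above the axis when level, 72 mm wide between rims 16 mm high, black end stops 30 mm high; the hub's centre can travel from y -62 to +302 mm.
- handle (a point): grip point on the chute's handle, a round black rod 14 mm in diameter, 140 mm long, running on from the chute's end along its y, with an 18 mm red cap at the tip. On the rod's axis, 420 mm from the pivot in y, 10 mm above it when level; swings in an arc about the pivot. 80 mm clear rod before it, 55 mm after. Pinch from above, fingers closing along station x.
- hub_center (a point): centre of the red bicycle hub: flanges of 33 mm radius, 64 mm over both, 12 mm axle 100 mm long across the chute. Rolls on the flanges, centre 33 mm above the floor: acceleration 0.75 g sin(tilt), towards the handle if tilt is negative, less about 0.9 per s times its speed and a rolling drag worth 0.013 rad (+-20 %), which also keeps it still on gentler slopes. Starts on the stop by the handle.
- hub: the same hub, loose, 0.35 kg nominal (0.7 to 1.4 times); origin at its centre (same point as hub_center). Its axes turn as it rolls, so use the position only.
- scanner: orange scanner head, fixed box 40 x 28 x 50 mm over the chute's centre line on a thin post and arm; origin at the centre of its lens face, 205 mm above the bench, axes parallel to the station's. The hub is in place when its centre is straight below, measured along station y. Stands between station y -130 and +100 mm, on either side of the camera head.
- camera_head: green camera head, same form and size and meaning of its origin as the scanner; 80 mm or more from the scanner along y.
- grease_jar: bystander: white jar with red lid, 60 mm diameter, 70 mm high, loose; origin under its centre.
- screwdriver: bystander: red screwdriver lying loose on the bench; origin at its middle.
- parts_bin: bystander: open blue parts bin 110 x 90 x 50 mm, loose; origin under its centre.
Not all that is in view belongs to the job. Leave any turquoise or yellow look-alike of the hub alone.

How it is judged (in metres and radians):
On the way, in this order (a step that is already met when the one before it is completed fails the run):
1. hub still beneath the orange scanner head for about 4 s (y of hub_center in the frame of scanner between -0.013 and 0.013 m and linear speed of hub below 0.05 m/s), for 3.5 s.
2. hub still beneath the green camera head for about 4 s (y of hub_center in the frame of camera_head between -0.013 and 0.013 m and linear speed of hub below 0.05 m/s), for 3.5 s.
At the end, for the whole second after the job is handed in: hub at rest (below 0.03 m/s) within 15 mm of the camera head's centre along the chute, still in the channel, chute held off its lower stop (tilt above -0.08 rad) by the fingers (y of hub_center in the frame of camera_head between -0.015 and 0.015 m and linear speed of hub below 0.03 m/s and value of joint chute above -0.08 rad and contact force between the fingers and chute above 1 N and height (world z) of hub above 0.08 m); the arm keeps its last pose, push and grip.
It fails at once if the hub raced (faster than 0.45 m/s) (linear speed of hub above 0.45 m/s).
It fails at once if the robot touched the hub (contact force between any of the fingers, the arm and hub above 0.5 N).
It fails at once if the chute was dropped or slammed (velocity of joint chute above 1 rad/s or velocity of joint chute below -1 rad/s).
It fails at once if the hub left the channel (height (world z) of hub below 0.06 m).
It fails at once if a bystander was disturbed (distance of any of grease_jar, screwdriver, parts_bin from where it was at the start of the episode above 0.03 m).
It also fails if it takes over 54 s, if anything falls off the work surface, if the arm or the gripper's body presses on something with over 40 N, if the wrist force passes 120 N, or if a joint passes its speed limit or range.

## Working session

There is one attempt and no reset: what is moved stays moved. The work goes in short steps, Python scripts to look and compute and a shell command to move; the robot and the scene stay as the last step left them, time stands still between calls to the robot, and variables do not carry over. Pictures are saved under pics/ and viewed, at most 10 in all, crops included, and the job is handed in when it is done.

```bash
mkdir -p pics; cat > h.py <<'E'
import numpy as np, cv2
from rig import bot, viewer, workorder, models
def tip(c,t): return [(round(d['p'],2),np.round(d['xyz'],4).tolist()) for d in models.tip_of(c,t)][:3]
E
python3 - <<'E'
from h import *
for c in ("scene","top"):
    p,d=viewer.capture(c); cv2.imwrite(f"pics/{c}0.png",p)
    for t in ("station","pivot","handle","hub_center","scanner","camera_head","grease_jar","screwdriver","parts_bin"): print(c,t,tip(c,t))
s=bot.read_state(); print(s['time_s'],s['tcp_rot'],s['position'],s['opening'])
E
```

```text
scene station [(0.81, [0.5348, 0.0087, 0.001])]
scene pivot [(0.66, [0.5457, -0.1038, 0.0848])]
scene handle [(0.85, [0.5016, 0.3105, 0.0522]), (0.18, [0.4365, -0.4545, 0.0003])]
scene hub_center [(0.93, [0.5136, 0.1935, 0.107]), (0.79, [0.355, 0.1491, 0.0257]), (0.73, [0.6461, 0.3052, 0.0289])]
scene scanner [(0.82, [0.5295, 0.0558, 0.2042]), (0.65, [0.7718, -0.1859, -0.0052]), (0.5, [0.5034, 0.3116, 0.0543])]
scene camera_head [(0.8, [0.5444, -0.0798, 0.206]), (0.36, [0.7737, -0.1817, -0.0025]), (0.29, [0.5305, 0.0556, 0.2063])]
scene grease_jar [(0.72, [0.4376, -0.4554, -0.0006]), (0.57, [0.5341, 0.0133, 0.0006])]
scene screwdriver [(0.75, [0.5297, 0.0555, 0.2041]), (0.59, [0.7718, -0.1851, -0.0033])]
scene parts_bin [(0.58, [0.2685, -0.3422, -0.001])]
top station [(0.8, [0.5315, 0.0072, 0.001])]
top pivot [(0.87, [0.5448, -0.1048, 0.0833])]
top handle [(0.9, [0.5023, 0.3113, 0.0527])]
top hub_center [(0.86, [0.5147, 0.1956, 0.1055]), (0.6, [0.3616, 0.1478, 0.0278]), (0.56, [0.6494, 0.3065, 0.0312])]
top scanner [(0.57, [0.5294, 0.0477, 0.2076]), (0.28, [0.545, -0.1033, 0.0842])]
top camera_head [(0.61, [0.5425, -0.077, 0.2045])]
top grease_jar [(0.98, [0.4368, -0.4534, 0.0013])]
top screwdriver [(0.88, [0.7724, -0.1806, -0.0022])]
top parts_bin [(0.95, [0.2728, -0.3437, -0.0006]), (0.72, [0.5335, 0.0115, 0.0028]), (0.59, [0.5482, -0.1064, 0.0809])]
1.0 [[-9.57433325e-01  2.88654509e-01  4.73915689e-05]
 [ 2.88654510e-01  9.57433326e-01  1.76103182e-05]
 [-4.02909697e-05  3.05404957e-05 -9.99999999e-01]] [0.18039368 0.59838476 0.23355711] 0.9975180441863846
```

View pics/scene0.png

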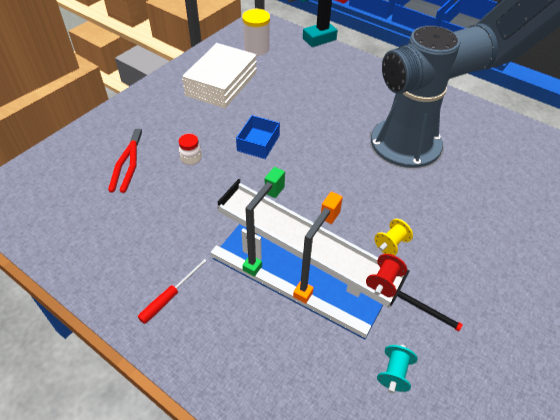

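View pics/top0.png

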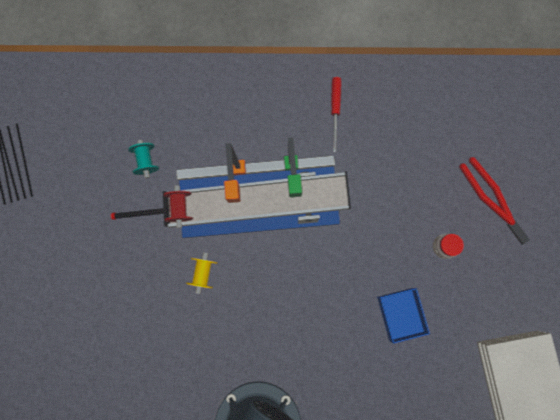

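The scene shows the red hub in the chute at its handle end (scene px 387,273). Orange (332,207) is the nearer head and green (275,182) the farther. The yellow and teal hubs are decoys and lie clear of the grasp. Next I'll refine the positions along the chute.

```bash
cat >> h.py <<'E'
P0=np.array([.5452,-.1043]); H0=np.array([.5020,.3109])
def cloud(c,p=None,d=None):
    if p is None: p,d=viewer.capture(c)
    k=viewer.camera_info(c); v,u=np.mgrid[:420,:560]
    q=np.stack([(u-k['cx'])/k['fx']*d,(v-k['cy'])/k['fy']*d,d,np.ones_like(d)],-1)
    return p,(q@np.linalg.inv(k['world_to_cam']).T)[...,:3],d>0
def hsv(p): return cv2.cvtColor(p,cv2.COLOR_BGR2HSV).astype(int)
def chute(w,P=P0,H=H0):
    e=(H-P)/np.linalg.norm(H-P); r=np.asarray(w)[...,:2]-P
    return r@e, r@np.array([e[1],-e[0]])
def redhub(c):
    p,w,ok=cloud(c); h=hsv(p); y,x=chute(w)
    m=ok&((h[...,0]<5)|(h[...,0]>174))&(h[...,1]>150)&(abs(x)<.045)&(y>-.09)&(y<.34)&(w[...,2]>.085)
    return y[m],x[m],w[...,2][m]
E
python3 - <<'E'
from h import *
for c in ("top","scene"):
    p,w,ok=cloud(c); h=hsv(p); y,x=chute(w)
    for n,lo,hi in (("or",8,20),("gr",50,75)):
        m=ok&(h[...,0]>=lo)&(h[...,0]<=hi)&(h[...,1]>150)&(w[...,2]>.19)&(abs(x)<.06)
        t=m&(w[...,2]>.248)
        for mm in (m,t): print(c,n,mm.sum(),np.percentile(y[mm],[2,50,98]).round(4),np.percentile(x[mm],[2,50,98]).round(4),np.percentile(w[...,2][mm],[2,98]).round(3))
    # handle rod: dark pts
    m=ok&(h[...,2]<70)&(abs(x)<.03)&(y>.36)&(y<.47)&(w[...,2]>.03)
    print('rod',m.sum(),[np.median(w[m&(abs(y-a)<.01)],0).round(4).tolist() for a in (.38,.42,.46)])
    # white rims: edges across x
    m=ok&(h[...,1]<40)&(h[...,2]>150)&(abs(x)<.06)&(w[...,2]>.06)
    for a in (-.05,0.1,.2): 
        k=m&(abs(y-a)<.015); print('floor',a,np.percentile(x[k],[1,99]).round(4))
    y,x,z=redhub(c); print('hub',len(y),np.percentile(y,[1,50,99]).round(4),y.mean(),np.percentile(x,[1,99]),z.max(), chute(models.tip_of(c,'hub_center')[0]['xyz'])[0])
E
```

```text
top or 254 [0.1428 0.1551 0.1686] [-0.0215 -0.0034  0.0366] [0.248 0.261]
top or 249 [0.1428 0.1552 0.1686] [-0.0215 -0.0034  0.0168] [0.252 0.261]
top gr 190 [0.0146 0.0253 0.036 ] [-0.0199 -0.0022  0.0151] [0.254 0.262]
top gr 190 [0.0146 0.0253 0.036 ] [-0.0199 -0.0022  0.0151] [0.254 0.262]
rod 226 [[0.5029, 0.2738, 0.0627], [0.4981, 0.3132, 0.0581], [0.4954, 0.3527, 0.053]]
floor -0.05 [-0.0425  0.0382]
floor 0.1 [-0.0425  0.0385]
floor 0.2 [-0.042   0.0379]
hub 369 [0.2772 0.2981 0.3232] 0.298469308441698 [-0.03380071  0.02744579] 0.1382229962646051 0.2999605100161798
scene or 393 [0.1447 0.1631 0.1713] [-0.0184  0.0077  0.0203] [0.215 0.26 ]
scene or 254 [0.1444 0.1589 0.171 ] [-0.019   0.0033  0.0192] [0.249 0.26 ]
scene gr 381 [0.0138 0.0332 0.0399] [-0.0174  0.007   0.0201] [0.216 0.26 ]
scene gr 231 [0.0131 0.028  0.0397] [-0.0183  0.0031  0.0196] [0.249 0.26 ]
rod 328 [[0.5073, 0.2739, 0.0616], [0.503, 0.3133, 0.0577], [0.4992, 0.3522, 0.0539]]
floor -0.05 [-0.0412  0.0428]
floor 0.1 [-0.0416  0.0418]
floor 0.2 [-0.0429  0.0412]
hub 916 [0.2708 0.3028 0.3317] 0.3019433596129034 [-0.03313265  0.032199  ] 0.1390480644182026 0.3948971522018221
```

```bash
cat >> h.py <<'E'
from scipy.spatial.transform import Rotation as Ro
def goal(theta, up=0.):
    e=(H0-P0)/np.linalg.norm(H0-P0); x=np.array([e[0],e[1],0]); z=np.array([0,0,-1.]); y=np.cross(z,x)
    R=np.stack([x,y,z],1)@Ro.from_rotvec([0,theta,0]).as_matrix()
    return R
def delta(R,pos,s=None):
    s=s or bot.read_state(); R0=np.array(s['tcp_rot'])
    return (R0.T@(pos-np.array(s['position']))*1e3).round(1), Ro.from_matrix(R0.T@R).as_rotvec(degrees=True).round(2)
E
python3 - <<'E'
from h import *
R=goal(-.1); g=np.array([.501,.311,.0525])
for up in (.1,0):
    t=g+R[:,2]*(.008-up); print(t,delta(R,t))
E
```

```text
[0.5000495  0.32013536 0.14404038] (array([-386.4, -174.1,   89.5]), array([ 3.36, -5.05, 67.23]))
[0.50108265 0.31020562 0.04453997] (array([-390.2, -183.4,  189. ]), array([ 3.36, -5.05, 67.23]))
```

```bash
python3 -m jog '[[1,-50,0,0,0,0,0]]' --help 2>&1 | head -5; python3 -m jog '[[1,-0.05,-0.022,0.008,0.4,-0.6,8.4],[1,-0.1,-0.044,0.016,0.8,-1.2,16.8],[1,-0.15,-0.066,0.024,1.2,-1.9,25],[1,-0.2,-0.088,0.034,1.6,-2.5,33.5],[1,-0.25,-0.11,0.045,2.1,-3.1,42],[1,-0.3,-0.132,0.06,2.5,-3.8,50.5],[1,-0.345,-0.155,0.075,3,-4.5,59],[1,-0.3864,-0.1741,0.0895,3.36,-5.05,67.23],[1,-0.3864,-0.1741,0.0895,3.36,-5.05,67.23],[1,-0.3864,-0.1741,0.0895,3.36,-5.05,67.23]]'
python3 - <<'E'
from h import *
R=goal(-.1); g=np.array([.501,.311,.0525])
for up in (.1,0): t=g+R[:,2]*(.008-up); print(t,delta(R,t))
E
```

```text
invalid input: not JSON, or not a number
time_s: 2.55
position: [0.4997, 0.3203, 0.144]
tcp_rot: [[-0.103, 0.995, 0.009], [0.99, 0.104, -0.099], [-0.099, -0.001, -0.995]]
force: [0.3, -0.2, -0.8]
opening: 1.001
grasp_force: 0.0
[0.5000495  0.32013536 0.14404038] (array([-0.2,  0.4, -0. ]), array([-0.05, -0.02,  0.01]))
[0.50108265 0.31020562 0.04453997] (array([ -0.2,   0.5, 100. ]), array([-0.05, -0.02,  0.01]))
```

```bash
python3 -m jog '[[1,0,0,0.035,0,0,0],[1,0,0,0.07,0,0,0],[1,0,0,0.09,0,0,0],[1,0,0,0.1,0,0,0],[0.5,0,0,0.1,0,0,0],[0.1,0,0,0.1,0,0,0],[0,0,0,0.1,0,0,0],[0,0,0,0.1,0,0,0],[0,0,0,0.1,0,0,0],[0,0,0,0.1,0,0,0]]'
python3 - <<'E'
from h import *
p,d=viewer.capture('wrist'); cv2.imwrite('pics/w1.png',p)
p,w,ok=cloud('scene');cv2.imwrite('pics/s1.png',p)
E
```

```text
time_s: 3.8
position: [0.5011, 0.3102, 0.0446]
tcp_rot: [[-0.103, 0.995, 0.01], [0.99, 0.103, -0.099], [-0.1, 0.0, -0.995]]
force: [0.5, 0.7, 0.7]
opening: 0.402
grasp_force: 0.0
```

View pics/s1.png

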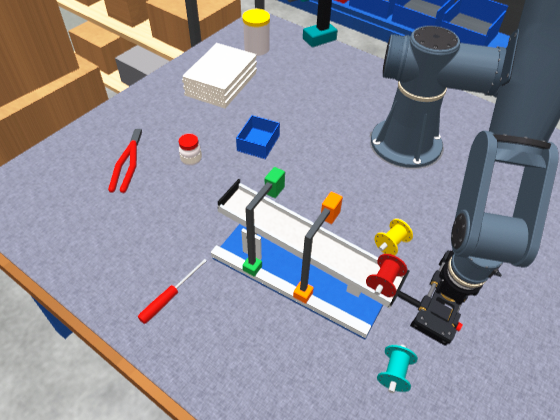

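```bash
python3 -m jog '[[0,0,0,0,0,0,0],[0,0,0,0,0,0,0],[0,0,0,0,0,0,0],[0,0,0,0,0,0,0]]'
cat >> h.py <<'E'
def sim(rows, t0, k=.013, v=0., off=0.):
    # rows: tilt at end of each 1/8 s row; returns displacement (+ = away from handle), vmax, v
    s=vm=0.; th=t0
    for r in rows:
        for i in range(50):
            a=7.36*np.sin(th+(r-th)*(i+1)/50+off)-.9*v
            f=7.36*k
            if abs(v)<1e-3 and abs(a)<f: v=0; continue
            v0=v; v+=(a-f*np.sign(v if abs(v)>1e-3 else a))*.0025
            if v0*v<0: v=0
            s+=v*.0025; vm=max(vm,abs(v))
        th=r
    return round(s*1e3,1),round(vm,3),round(v,3)
E
python3 - <<'E'
from h import *
for n in range(4,13):
  for a in (.025,.03,.04): print(n,a,[sim([a]*n+[0]*14,0,k) for k in (.0104,.013,.0156)])
E
```

```text
time_s: 4.4
position: [0.5011, 0.3102, 0.0445]
tcp_rot: [[-0.103, 0.995, 0.01], [0.99, 0.103, -0.099], [-0.1, 0.0, -0.995]]
force: [0.6, -0.0, -1.0]
opening: 0.152
grasp_force: 30.0
4 0.025 [(np.float64(19.0), np.float64(0.039), 0), (np.float64(13.3), np.float64(0.031), 0), (np.float64(9.0), np.float64(0.024), 0)]
4 0.03 [(np.float64(28.8), np.float64(0.053), 0), (np.float64(21.5), np.float64(0.045), 0), (np.float64(15.9), np.float64(0.037), 0)]
4 0.04 [(np.float64(51.3), np.float64(0.081), 0), (np.float64(41.2), np.float64(0.073), 0), (np.float64(33.2), np.float64(0.065), 0)]
5 0.025 [(np.float64(27.9), np.float64(0.047), 0), (np.float64(19.9), np.float64(0.038), 0), (np.float64(13.7), np.float64(0.03), 0)]
5 0.03 [(np.float64(41.6), np.float64(0.064), 0), (np.float64(31.7), np.float64(0.055), 0), (np.float64(23.9), np.float64(0.046), 0)]
5 0.04 [(np.float64(72.8), np.float64(0.098), 0), (np.float64(59.4), np.float64(0.088), 0), (np.float64(48.5), np.float64(0.079), 0)]
6 0.025 [(np.float64(37.8), np.float64(0.055), 0), (np.float64(27.3), np.float64(0.045), 0), (np.float64(19.0), np
[... 2031 characters left out ...]
at64(0.053), 0)]
11 0.03 [(np.float64(137.1), np.float64(0.111), 0), (np.float64(110.3), np.float64(0.096), 0), (np.float64(87.3), np.float64(0.081), 0)]
11 0.04 [(np.float64(224.8), np.float64(0.168), 0), (np.float64(192.5), np.float64(0.153), 0), (np.float64(164.2), np.float64(0.138), 0)]
12 0.025 [(np.float64(109.0), np.float64(0.086), 0), (np.float64(82.9), np.float64(0.071), 0), (np.float64(60.5), np.float64(0.055), 0)]
12 0.03 [(np.float64(154.7), np.float64(0.116), 0), (np.float64(125.2), np.float64(0.1), 0), (np.float64(99.5), np.float64(0.085), 0)]
12 0.04 [(np.float64(252.2), np.float64(0.175), 0), (np.float64(217.1), np.float64(0.16), 0), (np.float64(185.9), np.float64(0.144), 0)]
```

```bash
python3 -m jog '[[0,0,0,-0.004,0,0.55,0],[0,-0.0002,0,-0.010,0,1.4,0],[0,-0.0006,0,-0.017,0,2.3,0],[0,-0.001,0,-0.025,0,3.4,0],[0,-0.0015,0,-0.032,0,4.4,0],[0,-0.002,0,-0.038,0,5.2,0],[0,-0.0023,0,-0.0419,0,5.73,0],[0,-0.0023,0,-0.0419,0,5.73,0],[0,-0.0023,0,-0.0419,0,5.73,0]]'
cat >> h.py <<'E'
def tilt(c,p,w,ok):
    h=hsv(p); y,x=chute(w)
    m=ok&(h[...,1]<50)&(h[...,2]>110)&(abs(x)<.028)&(y>-.08)&(y<.24)&(w[...,2]>.06)&(w[...,2]<.13)
    Y,Z=y[m],w[...,2][m]
    for _ in range(4):
        f=np.polyfit(Y,Z,1); r=abs(Z-np.polyval(f,Y)); k=r<max(.003,2*np.median(r)); Y,Z=Y[k],Z[k]
    return f.round(4),len(Y)
def look(n=None):
    for c in ("scene","top"):
        p,w,ok=cloud(c); print(c,'tilt',tilt(c,p,w,ok))
        h=hsv(p); y,x=chute(w)
        m=ok&((h[...,0]<5)|(h[...,0]>174))&(h[...,1]>150)&(abs(x)<.045)&(y>-.09)&(y<.34)&(w[...,2]>.085)
        print(' hub mid',np.percentile(y[m],[1,99]).mean().round(4),'mean',y[m].mean().round(4),m.sum(),'net',[(round(d['p'],2),chute(d['xyz'])[0].round(4)) for d in models.tip_of(c,'hub_center') if d['xyz'][2]>.07])
        if n: cv2.imwrite(f'pics/{c}_{n}.png',p)
    s=bot.read_state(); z=s['position'][2]; print('t',s['time_s'],'z',z,'tilt by z',(z-.0445)/.42-.1,'F',s['force'],s['grasp_force'])
E
python3 -c "
from h import *
look()"
```

```text
time_s: 5.52
position: [0.5009, 0.3122, 0.0863]
tcp_rot: [[-0.103, 0.995, -0.0], [0.995, 0.103, -0.0], [0.0, -0.0, -1.0]]
force: [2.1, 0.9, -3.2]
opening: 0.15
grasp_force: 29.9
scene tilt (array([-0.0029,  0.1004]), 2133)
 hub mid 0.2979 mean 0.2987 964 net [(0.75, np.float64(0.2956))]
top tilt (array([-0.0006,  0.0999]), 2208)
 hub mid 0.298 mean 0.2953 410 net [(0.81, np.float64(0.2992))]
t 5.725 z 0.08622946811015095 tilt by z -0.0006441235472596507 F [ 0.24307672  0.46802752 -4.26420177] 29.929789574816823
```

```bash
python3 -m jog '[[0,-0.0003,0,-0.0168,0,2.29,0],[0,-0.0003,0,-0.0168,0,2.29,0],[0,-0.0003,0,-0.0168,0,2.29,0],[0,-0.0003,0,-0.0168,0,2.29,0],[0,-0.0003,0,-0.0168,0,2.29,0],[0,-0.0003,0,-0.0168,0,2.29,0],[0,0,0,0,0,0,0],[0,0,0,0,0,0,0],[0,0,0,0,0,0,0],[0,0,0,0,0,0,0],[0,0,0,0,0,0,0],[0,0,0,0,0,0,0],[0,0,0,0,0,0,0],[0,0,0,0,0,0,0]]'
python3 -c "
from h import *
look()"
```

```text
time_s: 7.48
position: [0.5009, 0.3122, 0.0865]
tcp_rot: [[-0.103, 0.995, 0.0], [0.995, 0.103, 0.0], [0.0, 0.0, -1.0]]
force: [0.9, 1.3, -4.2]
opening: 0.152
grasp_force: 30.0
scene tilt (array([-0.0019,  0.1003]), 1648)
 hub mid 0.1944 mean 0.1963 888 net [(0.82, np.float64(0.1885))]
top tilt (array([-0.0006,  0.1   ]), 1929)
 hub mid 0.193 mean 0.1946 300 net [(0.61, np.float64(0.1945)), (0.22, np.float64(0.1535))]
t 7.675 z 0.08644209761769475 tilt by z -0.00013786281501249054 F [ 0.49615711  2.10199653 -3.71841135] 29.95188307017088
```

```bash
python3 -m jog '[[0,-0.0002,0,-0.0132,0,1.8,0],[0,-0.0002,0,-0.0132,0,1.8,0],[0,-0.0002,0,-0.0132,0,1.8,0],[0,-0.0002,0,-0.0132,0,1.8,0],[0,0,0,0,0,0,0],[0,0,0,0,0,0,0],[0,0,0,0,0,0,0],[0,0,0,0,0,0,0],[0,0,0,0,0,0,0],[0,0,0,0,0,0,0]]'
python3 -c "
from h import *
look('b')"
```

```text
time_s: 8.93
position: [0.5009, 0.3121, 0.0867]
tcp_rot: [[-0.103, 0.995, 0.0], [0.995, 0.103, 0.0], [0.0, 0.0, -1.0]]
force: [0.4, 1.2, -3.1]
opening: 0.147
grasp_force: 30.0
scene tilt (array([-0.0022,  0.1003]), 1702)
 hub mid 0.1625 mean 0.1657 769 net [(0.84, np.float64(0.1576))]
top tilt (array([0.0008, 0.0998]), 1988)
 hub mid 0.1559 mean 0.1553 148 net [(0.96, np.float64(0.1604))]
t 9.125 z 0.08652980287663277 tilt by z 7.095923007802152e-05 F [ 0.71391501  2.56298975 -3.20383452] 29.953613821417093
```

View pics/scene_b.png

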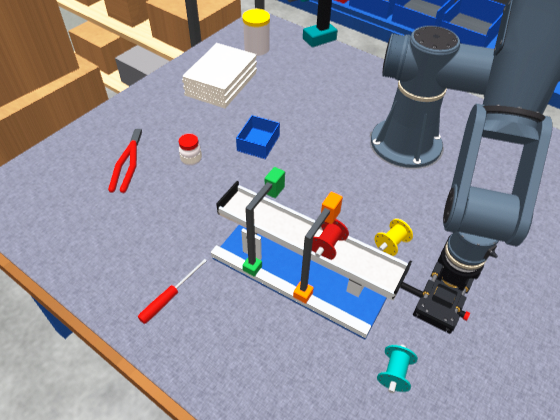

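The picture shows the red hub at (330,238), just under the orange head at (332,207), with the post hiding part of its left flange. I'll check the offset using the unhidden edge.

```bash
python3 - <<'E'
from h import *
for c in ("scene","top"):
  for i in range(2):
    y,x,z=redhub(c); print(c,np.percentile(y,[0,1,5,50,95,99,100]).round(4),'x',np.percentile(x,[1,99]).round(3))
    k=z>.150
    print('  top strip',k.sum(),np.percentile(y[k],[2,50,98]).round(4) if k.any() else '')
  print(c,[(round(d['p'],2),chute(d['xyz'])[0].round(4)) for t in('hub_center','hub') for d in models.tip_of(c,t) if d['xyz'][2]>.07],[(round(d['p'],2),chute(d['xyz'])[0].round(4)) for t in('scanner','camera_head') for d in models.tip_of(c,t) if d['xyz'][2]>.17])
E
```

```text
scene [0.1288 0.1343 0.1404 0.1677 0.1876 0.1912 0.1928] x [-0.033  0.032]
  top strip 291 [0.1424 0.1631 0.1854]
scene [0.1299 0.1342 0.1403 0.168  0.1873 0.1911 0.1931] x [-0.032  0.032]
  top strip 303 [0.142  0.1636 0.185 ]
scene [(0.9, np.float64(0.1582)), (0.81, np.float64(0.1606))] [(0.83, np.float64(0.1602)), (0.67, np.float64(0.0268))]
top [0.1328 0.1347 0.1416 0.1523 0.1726 0.174  0.1842] x [-0.034  0.027]
  top strip 88 [0.1364 0.1569 0.1726]
top [0.1325 0.1375 0.1422 0.1525 0.1724 0.1743 0.1819] x [-0.034  0.026]
  top strip 80 [0.1377 0.1582 0.1733]
top [(0.68, np.float64(0.1615)), (0.96, np.float64(0.1596))] [(0.82, np.float64(0.1549))]
```

```bash
python3 -m jog '[[0,0,0,0,0,0,0],[0,0,0,0,0,0,0],[0,0,0,0,0,0,0],[0,0,0,0,0,0,0],[0,0,0,0,0,0,0],[0,0,0,0,0,0,0],[0,0,0,0,0,0,0],[0,0,0,0,0,0,0],[0,0,0,0,0,0,0],[0,0,0,0,0,0,0],[0,0,0,0,0,0,0],[0,0,0,0,0,0,0],[0,0,0,0,0,0,0],[0,0,0,0,0,0,0],[0,0,0,0,0,0,0],[0,0,0,0,0,0,0],[0,0,0,0,0,0,0],[0,0,0,0,0,0,0],[0,0,0,0,0,0,0],[0,0,0,0,0,0,0]]' | head -2
python3 -m jog '[[0,0,0,0,0,0,0],[0,0,0,0,0,0,0],[0,0,0,0,0,0,0],[0,0,0,0,0,0,0],[0,0,0,0,0,0,0],[0,0,0,0,0,0,0],[0,0,0,0,0,0,0],[0,0,0,0,0,0,0],[0,0,0,0,0,0,0],[0,0,0,0,0,0,0],[0,0,0,0,0,0,0],[0,0,0,0,0,0,0]]'
python3 - <<'E'
from h import *
look()
for a in (.038,.04): 
  for n in range(6,9): print(a,n,[sim([a]*n+[0]*14,0,k,off=o) for k,o in ((.0104,0),(.0104,.001),(.0095,0))])
E
```

```text
time_s: 12.22
position: [0.5009, 0.3122, 0.0865]
time_s: 13.72
position: [0.5009, 0.3121, 0.0865]
tcp_rot: [[-0.103, 0.995, -0.0], [0.995, 0.103, 0.0], [0.0, 0.0, -1.0]]
force: [0.7, 2.1, -3.4]
opening: 0.148
grasp_force: 30.0
scene tilt (array([-0.0018,  0.1003]), 1704)
 hub mid 0.1622 mean 0.1658 772 net [(0.57, np.float64(0.158))]
top tilt (array([-0.0003,  0.0999]), 2030)
 hub mid 0.156 mean 0.1553 144 net [(0.7, np.float64(0.1582))]
t 13.925 z 0.08648613979124173 tilt by z -3.300049704349495e-05 F [ 0.32150945  2.00917897 -3.09277605] 29.953856728971004
0.038 6 [(np.float64(87.4), np.float64(0.105), 0), (np.float64(94.5), np.float64(0.109), 0), (np.float64(93.7), np.float64(0.109), 0)]
0.038 7 [(np.float64(109.8), np.float64(0.118), 0), (np.float64(118.1), np.float64(0.122), 0), (np.float64(117.2), np.float64(0.122), 0)]
0.038 8 [(np.float64(133.0), np.float64(0.129), 0), (np.float64(142.6), np.float64(0.134), 0), (np.float64(141.6), np.float64(0.133), 0)]
0.04 6 [(np.float64(95.8), np.float64(0.113), 0), (np.float64(103.1), np.float64(0.117), 0), (np.float64(102.4), np.float64(0.116), 0)]
0.04 7 [(np.float64(120.0), np.float64(0.126), 0), (np.float64(128.7), np.float64(0.131), 0), (np.float64(127.8), np.float64(0.13), 0)]
0.04 8 [(np.float64(145.2), np.float64(0.138), 0), (np.float64(155.1), np.float64(0.143), 0), (np.float64(154.1), np.float64(0.143), 0)]
```

```bash
python3 -m jog '[[0,-0.0003,0,-0.017,0,2.32,0],[0,-0.0003,0,-0.017,0,2.32,0],[0,-0.0003,0,-0.017,0,2.32,0],[0,-0.0003,0,-0.017,0,2.32,0],[0,-0.0003,0,-0.017,0,2.32,0],[0,-0.0003,0,-0.017,0,2.32,0],[0,-0.0003,0,-0.017,0,2.32,0],[0,0,0,0,0,0,0],[0,0,0,0,0,0,0],[0,0,0,0,0,0,0],[0,0,0,0,0,0,0],[0,0,0,0,0,0,0],[0,0,0,0,0,0,0],[0,0,0,0,0,0,0],[0,0,0,0,0,0,0],[0,0,0,0,0,0,0],[0,0,0,0,0,0,0]]'
python3 - <<'E'
from h import *
look('c')
y,x,z=redhub('scene'); print(np.percentile(y,[0,1,99,100]).round(4))
E
```

```text
time_s: 16.05
position: [0.5009, 0.3122, 0.0864]
tcp_rot: [[-0.103, 0.995, -0.0], [0.995, 0.103, 0.0], [0.0, -0.0, -1.0]]
force: [0.4, 0.7, -2.4]
opening: 0.148
grasp_force: 30.0
scene tilt (array([-0.0018,  0.1003]), 1701)
 hub mid 0.0291 mean 0.0333 755 net [(0.63, np.float64(0.0269))]
top tilt (array([-0.0011,  0.1   ]), 2021)
 hub mid 0.0265 mean 0.0308 119 net [(0.88, np.float64(0.0255))]
t 16.25 z 0.0864477021615671 tilt by z -0.0001245186629354883 F [ 0.32607666  1.811213   -3.10617986] 29.96048684231937
[-0.004  -0.0012  0.0592  0.0612]
```

View pics/scene_c.png

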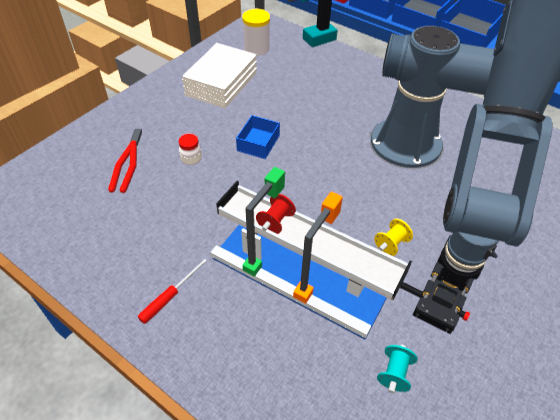

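The red hub at (276,212) sits under the green head at (275,182), about 1–2 mm off along the chute. I'll hold it there for the read.

```bash
for i in 1; do python3 -m jog '[[0,0,0,0,0,0,0],[0,0,0,0,0,0,0],[0,0,0,0,0,0,0],[0,0,0,0,0,0,0],[0,0,0,0,0,0,0],[0,0,0,0,0,0,0],[0,0,0,0,0,0,0],[0,0,0,0,0,0,0],[0,0,0,0,0,0,0],[0,0,0,0,0,0,0],[0,0,0,0,0,0,0],[0,0,0,0,0,0,0],[0,0,0,0,0,0,0],[0,0,0,0,0,0,0],[0,0,0,0,0,0,0],[0,0,0,0,0,0,0],[0,0,0,0,0,0,0],[0,0,0,0,0,0,0],[0,0,0,0,0,0,0],[0,0,0,0,0,0,0]]'|head -1; done
python3 -m jog '[[0,0,0,0,0,0,0],[0,0,0,0,0,0,0],[0,0,0,0,0,0,0],[0,0,0,0,0,0,0],[0,0,0,0,0,0,0],[0,0,0,0,0,0,0],[0,0,0,0,0,0,0],[0,0,0,0,0,0,0],[0,0,0,0,0,0,0],[0,0,0,0,0,0,0],[0,0,0,0,0,0,0],[0,0,0,0,0,0,0],[0,0,0,0,0,0,0],[0,0,0,0,0,0,0],[0,0,0,0,0,0,0],[0,0,0,0,0,0,0]]'|head -1
python3 - <<'E'
from h import *
look()
print(workorder.hand_in())
E
```

```text
time_s: 18.8
time_s: 20.8
scene tilt (array([-0.0018,  0.1004]), 1722)
 hub mid 0.0291 mean 0.0333 756 net [(0.77, np.float64(0.0276)), (0.42, np.float64(-0.0035))]
top tilt (array([-0.0004,  0.0999]), 2047)
 hub mid 0.0263 mean 0.0296 106 net [(0.85, np.float64(0.0277))]
t 21.0 z 0.0864669507459699 tilt by z -7.868870007167461e-05 F [-0.2499965   1.26067788 -2.76550231] 29.96060812845826
the job is handed in; nothing more can be done
None
```

The job is handed in, with no verdict returned: by camera the hub held still over 4 s about 3 mm from the scanner's centre, then over 4 s about 1–2 mm from the camera head's, where it rests with the chute held level in the gripper.

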